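# Clip the solar torch onto the charging board

### The arm

A 6-joint arm with a two-finger parallel gripper is mounted at the origin on the work surface. World frame = base frame: x ahead of the robot, y to its left, z up, the work surface at z = 0. Lengths are in mm, angles in degrees, forces in N, time in s.
With the tool pointing down it reaches from about 350 to 850 mm from the base axis. Payload 8.1 kg.
Tool frame: the origin (TCP) lies midway between the tips of the shut fingers; the grasp point (between the pads) lies 19 mm behind it; z points along the fingers, y is the line along which they close (so a half turn about z gives the same grasp; the last joint's range is limited). The gripper opens to 85 mm and grips with 20 to 120 N. Pads are 22 mm wide; open, the fingers measure 114 mm over their backs; the gripper's body (76 mm by 85 mm) begins 54 mm behind the grasp point. The pads swing forward as they close: fully open they stand 13 mm farther back than shut.
Start: joints at [-4.893, 7.471, 85.268, -0, 87.261, -4.893], TCP at [600.004, 0.022, 231.292] pointing down, gripper open.
Joint ranges: [-169.43, 169.43], [-51.17, 129.36], [1.28, 143.12], [-76.62, 256.62], [0, 156.53], [-152.29, 152.29]. Speed limits (degrees/s): [136.94, 136.94, 159.86, 180, 180, 180].

### API

Orientations are given as [roll, pitch, yaw] about the fixed x, y, z axes, in that order (R = Rz(yaw) Ry(pitch) Rx(roll)).
In Python, from bench import r gives the robot as it stands. The module is installed in compiled form; this text tells all that it offers.
- The arm moves only by the tool jog_arm, never from a script. Its argument "rows" is a list of rows, each a list of 2 entries, a list of its own where there are three numbers: the shift along the tool's x, y, z in mm, then the turn, a rotation vector about the tool's x, y, z in rad. A call has 1 to 10 rows; each row is the pose to reach, as a shift and turn from the pose commanded when the call began, along the tool's axes at that moment; what a row does not reach only later rows make up. A row lasts 1/10 s, in which the tool goes at most 50 mm and 8.59 degrees, less where a joint would pass 70% of its speed; a pose out of reach is approached as far as the arm can. A call with a gripper value outside its range is refused whole. "grip" is the finger opening in mm, from 0 to 85.4, set as the call begins (left out, the last holds). The fingers move at their own pace and stop on an object; "force" is the grip in N (left out, the last holds). Time passes only in rows, so rows that repeat a pose let the fingers close. It gives the time, the measured TCP pose, the force, the opening and the grip force at its end, in the units of the state.
- r.sense(): the state, without advancing time (a new reading comes with each control period).
- r.snapshot(name): name is "scene" or "side" or "wrist"; returns (picture, depth): 400x640x3 uint8, blue, green, red; 400x640 float32, mm along the optical axis (not along the pixel's ray), 0 where there is no reading.
- r.camera_params(name): a dict with "fx", "fy", "cx", "cy" (pixels), "pose" (4x4, takes a point from camera to world coordinates); the wrist camera has in their place "tool_from_camera" (4x4, takes a point from camera to tool coordinates, whose origin is the TCP and whose axes are the flange's). Camera axes: x right, y down, z forward; pixel columns grow to the right and rows downward; lengths in mm; the calibration is good to about 2 mm. A picture is of the moment at which its call begins: read the wrist's pose just before it. camera_params takes no time and is no camera call.
- r.hand_in(): hands the job in; it is judged then, once.
The state is a dict: "time": time; "joint_pos": joint angles; "qd": joint speeds; "joint_efforts": joint torques, N m; "tool_pos": TCP position; "tcp_rot": TCP orientation; "ft_force": force on the tool from outside, world axes, zero at the start; "wrist_torque": the same for the moment, N m; "finger_gap": finger opening in mm; "grip_force": force on a finger pad.
Only numpy, scipy, OpenCV 4.12 (cv2) and the standard library are available. Lean on these libraries where they do the work, as an engineer would, in place of code of your own. Each camera call takes 0.05 s, during which the arm holds its last target. There are 200 camera calls.

### The job

Put the solar torch up to charge: push its steel eye against the sprung gate of the snap hook on the sloping board until the eye is inside the hook and the gate has snapped shut behind it. Leave the torch lying flat on the board below the hook, solar panel outwards; lay it down, do not let it drop, and leave the other things on the shelf where they stand.

Things in the scene. Friction and masses are not known exactly. Their poses are not given: they have to be found in the camera images.
- torch_mid (a point): Centre (half-way up) of the loose black solar torch, 0.2 to 0.35 kg, lying solar panel up. Box body 110 mm long (x) x 44 wide (y) x 36 thick (z): take it across the 44 mm at its middle. x points to the steel eye, z out of the solar panel. At the -x end a round lens stands out 12 mm; a toggle switch 10 mm high on top near it is looks only.
- torch_eye (a point): Middle of the end bar of the torch's rigid steel eye, 95 mm from the torch centre along its x, at mid-thickness (18 mm above the underside); axes as the torch. The eye is a flat loop of 7 mm round bar, its opening 36 mm long (x) x 41 wide (y) between end bar and body; the end bar is straight for 28 mm along y.
- board_face: Fixed sloping plywood board, 260 mm up the slope x 150 wide, 28 degrees steep. Origin at the centre of its upper face, 115 mm above the shelf; x up the slope, y across, z straight out of the face. A steel snap hook stands on its centre line near the upper edge. The torch is to lie flat on the face, its x up the slope, eye in the hook; its eye bar is then 18 mm off the face.
- hook_foot (a point): Foot, on the face, of the hook's nose post (10 mm bar, 55 mm tall along z); 60 mm up-slope of the board_face origin, same axes. The hinge post, alike, stands 42 mm further up. The eye's end bar goes in between the posts, moving towards the face, best 10 to 16 mm up-slope of this point, so that the nose post ends up inside the eye.
- gate (a joint): Angle of the hook's sprung gate, rad: 0 shut, growing as it is pushed in, to 1.45. A 6 mm bar from the hinge post's end, 50 mm off the face, to 1.5 mm short of the nose post; its free end swings towards the face. It yields to 1 to 5 N, lets the eye's bar past when that is 20 to 27 mm below the shut gate (before the torch reaches the face), and shuts by itself.
- pots: Bystander: stack of terracotta pots, 120 mm across, 158 mm high, origin at the underside.
- rose: Bystander: green plastic watering rose standing on its face, 64 mm across, 75 mm high, origin at the underside.
- tub: Bystander: red flip-top tub, 90 mm across, 103 mm high, origin at the underside.
- ladle: Bystander: stainless ladle lying on the shelf, bowl 76 mm across and 32 mm high (origin under the bowl), handle 200 mm along its -x.

How it is judged (in metres and radians):
On the way:
1. the torch's eye pushes the gate inwards (value of joint gate above 0.3 rad and distance between torch_eye and hook_foot below 0.065 m), for 0.02 s.
At the end, for the whole second after the job is handed in: The eye's end bar is 3 to 35 mm up-slope of the nose post's axis, within 20 mm sideways, 8 to 30 mm off the face; gate shut (under 0.15 rad); torch within 10 degrees of flat on the board, panel outwards, within 29 degrees of the slope line, at rest (x of torch_eye in the frame of hook_foot between 0.003 and 0.035 m and y of torch_eye in the frame of hook_foot between -0.02 and 0.02 m and z of torch_eye in the frame of hook_foot between 0.008 and 0.03 m and value of joint gate below 0.15 rad and angle between the z axis of torch_mid and the z axis of board_face, either way round below 0.17 rad and angle between torch_mid's own z axis and vertical below 1 rad and angle between the x axis of torch_mid and the x axis of board_face, either way round below 0.5 rad and linear speed of torch below 0.02 m/s); the robot touches nothing.
It fails at once if the torch is let fall (moves faster than 0.5 m/s with no finger on it) (linear speed of torch above 0.5 m/s and contact force between the fingers and torch below 0.01 N).
It fails at once if a bystander is moved more than 30 mm (distance of any of pots, rose, tub, ladle from where it was at the start of the episode above 0.03 m).
It also fails if it takes over 38 s, if anything falls off the work surface, if the arm or the gripper's body presses on something with over 40 N, if the wrist force passes 120 N, or if a joint passes its speed limit or range.

## Working session

There is one attempt and no reset: what is moved stays moved. The work goes in short steps, Python scripts to look and compute and a tool call to move; the robot and the scene stay as the last step left them, time stands still between calls to the robot, and variables do not carry over. Pictures are saved under pics/ and viewed, at most 10 in all, crops included, and the job is handed in when it is done.

Besides the shell and the picture viewer there is one more tool, called as name([rows], argument=value, ...), one row to a line, values as JSON. jog_arm: Moves the arm, as the interface text tells. Its arguments: {"type":"object","properties":{"rows":{"type":"array"},"grip":{"type":"number"},"force":{"type":"number"}},"required":["rows"]}

```bash
mkdir -p pics
cat > h.py <<'E'
import numpy as np, cv2
from bench import r
def pts(name, depth, T=None):
    p=r.camera_params(name)
    if T is None: T=np.array(p["pose"]) if "pose" in p else None
    v,u=np.mgrid[0:400,0:640]
    z=depth
    c=np.stack([(u-p["cx"])/p["fx"]*z,(v-p["cy"])/p["fy"]*z,z,np.ones_like(z)],-1)
    return (c@T.T)[...,:3]
E
python3 - <<'E'
from h import *
print(r.sense()["time"])
for n in ["scene","side"]:
    im,d=r.snapshot(n); cv2.imwrite(f"pics/{n}0.png",im); np.save(f"{n}0.npy",d)
    p=r.camera_params(n); print(n,p["fx"],np.round(p["pose"],3).tolist(), (d>0).mean())
E
```

```text
0.0
scene 410.3367708186117 [[-0.331, 0.679, -0.656, 1495.333], [0.943, 0.253, -0.214, 275.561], [0.02, -0.689, -0.724, 1103.819], [0.0, 0.0, 0.0, 1.0]] 0.99579296875
side 445.57992614648964 [[-0.901, -0.232, 0.368, 169.944], [-0.435, 0.508, -0.744, 893.936], [-0.014, -0.83, -0.558, 841.216], [0.0, 0.0, 0.0, 1.0]] 0.99595703125
```

View pics/scene0.png

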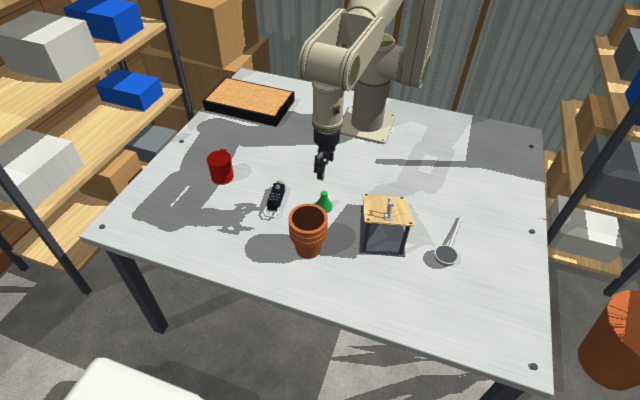

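View pics/side0.png

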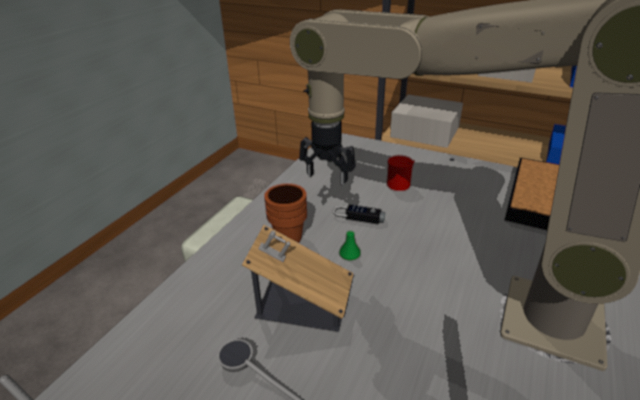

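The scene view shows the torch at (275,195), its eye towards (268,214), and the board at (388,208) with its hook at (390,210). The pots (308,230), rose (324,201), tub (220,167) and ladle (447,255) stand clear of both. The side view puts the hook at (277,246), on the high far edge of the board.

Run:
```python
from h import *
for n in ["scene","side"]:
    im=cv2.imread(f"pics/{n}0.png"); d=np.load(f"{n}0.npy"); P=pts(n,d)
    hsv=cv2.cvtColor(im,cv2.COLOR_BGR2HSV)
    x,y,z=P[...,0],P[...,1],P[...,2]
    print(n)
    def box(m,t): 
        q=P[m]; 
        if len(q): print(t,len(q),np.round(np.percentile(q,[2,50,98],axis=0)).tolist())
    tb=(x>450)&(x<950)&(abs(y)<500)
    u0,u1,v0,v1=(255,295,175,225) if n=="scene" else (330,390,200,226)
    w=np.zeros(d.shape,bool); w[v0:v1,u0:u1]=1
    m=w&(z>28)&(z<60)&(hsv[...,2]<110)&tb; box(m,"torch top")
    if m.sum()>10:
        R=cv2.minAreaRect(P[m][:,:2].astype(np.float32)); print(R)
    m=w&(z>8)&(z<28)&tb; box(m,"torch side/eye")
    w[:]=0
    if n=="scene": w[190:228,355:416]=1
    else: w[228:312,240:356]=1
    m=w&(hsv[...,0]>8)&(hsv[...,0]<28)&(hsv[...,1]>60)&(z>45)&(z<190)&tb
    q=P[m]; 
    for _ in range(6):
        c=q.mean(0); nn=np.linalg.svd(q-c,full_matrices=False)[2][2]; nn*=np.sign(nn[2]); q=q[abs((q-c)@nn)<4]
    print("board n",nn.round(3),"tilt",np.degrees(np.arccos(nn[2])),"azi up",np.degrees(np.arctan2(-nn[1],-nn[0])),"c",c.round(1),len(q))
    ux=np.array([-nn[0],-nn[1],0]);ux/=np.linalg.norm(ux); ux=ux*nn[2]+np.array([0,0,np.hypot(nn[0],nn[1])])
    uy=np.cross(nn,ux); a=np.c_[(q-c)@ux,(q-c)@uy]; R=cv2.minAreaRect(a.astype(np.float32)); print(R, c+ux*R[0][0]+uy*R[0][1])
    hm=w&(((P-c)@nn)>12)&(((P-c)@nn)<70); h=P[hm]; hh=np.c_[(h-c)@ux-R[0][0],(h-c)@uy-R[0][1],(h-c)@nn]; hh=hh[(abs(hh[:,0])<130)&(abs(hh[:,1])<70)]; print("hook",np.round(hh[np.argsort(hh[:,0])][:60:3]).tolist())
    box((hsv[...,0]>50)&(hsv[...,0]<75)&(hsv[...,1]>120)&tb&(z>5)&(z<100),"rose")
    box((hsv[...,1]>120)&(hsv[...,0]<14)&tb&(z>10)&(z<170)&(y<160),"pots")
    box((hsv[...,1]>180)&tb&(z>10)&(z<110)&(y>150),"tub")
```

```text
scene
torch top 264 [[515.0, -214.0, 29.0], [574.0, -187.0, 35.0], [621.0, -165.0, 40.0]]
((566.4754638671875, -190.4518585205078), (116.7967758178711, 43.896095275878906), 9.283492088317871)
torch side/eye 131 [[515.0, -204.0, 8.0], [623.0, -175.0, 20.0], [664.0, -154.0, 28.0]]
board n [-0.455 -0.108  0.884] tilt 27.892550618427936 azi up 13.404837594986644 c [587.2 209.2 123.4] 1147
((-17.15949249267578, 1.2110671997070312), (149.87013244628906, 265.1150207519531), 89.9125747680664) [572.18342629 206.86318854 115.35036799]
hook [[56.0, -4.0, 49.0], [58.0, -4.0, 24.0], [59.0, -4.0, 21.0], [61.0, -2.0, 28.0], [62.0, -1.0, 19.0], [64.0, -0.0, 13.0], [65.0, -2.0, 23.0], [81.0, 3.0, 52.0], [98.0, -3.0, 35.0], [100.0, -2.0, 26.0], [101.0, -7.0, 48.0], [102.0, -4.0, 17.0], [102.0, 0.0, 56.0], [103.0, 1.0, 47.0], [103.0, -1.0, 47.0], [104.0, -2.0, 50.0], [104.0, 1.0, 28.0], [104.0, 2.0, 15.0], [105.0, 1.0, 54.0], [105.0, -2.0, 25.0]]
rose 171 [[532.0, -35.0, 12.0], [550.0, -9.0, 35.0], [562.0, 11.0, 77.0]]
pots 2316 [[501.0, -458.0, 17.0], [739.0, -16.0, 124.0], [794.0, 52.0, 161.0]]
side

[... 402 characters left out ...]
5, -1.574981689453125), (265.34222412109375, 69.9911880493164), 1.8593394756317139) [568.1524031  223.23201826 116.44023926]
hook [[54.0, -19.0, 46.0], [55.0, -18.0, 53.0], [55.0, -21.0, 18.0], [56.0, -15.0, 45.0], [56.0, -20.0, 15.0], [56.0, -22.0, 55.0], [57.0, -16.0, 53.0], [58.0, -18.0, 48.0], [58.0, -18.0, 26.0], [58.0, -19.0, 15.0], [59.0, -17.0, 34.0], [59.0, -17.0, 41.0], [60.0, -16.0, 48.0], [60.0, -17.0, 37.0], [61.0, -19.0, 48.0], [61.0, -20.0, 55.0], [61.0, -20.0, 26.0], [62.0, -20.0, 50.0], [62.0, -19.0, 22.0], [62.0, -21.0, 17.0]]
rose 353 [[512.0, -21.0, 7.0], [533.0, -3.0, 30.0], [559.0, 12.0, 77.0]]
pots 2549 [[490.0, -443.0, 17.0], [698.0, 6.0, 111.0], [777.0, 54.0, 163.0]]
```

Run:
```python
from h import *
from scipy.spatial.transform import Rotation as Ro
s=r.sense(); print({k:np.round(v,2).tolist() for k,v in s.items()})
print(Ro.from_euler("xyz",s["tcp_rot"],degrees=True).as_matrix().round(3))
p=r.camera_params("wrist"); print(p["fx"],np.round(p["tool_from_camera"],3).tolist())
```

```text
{'time': 0.1, 'joint_pos': [-4.89, 7.51, 85.32, 0.0, 87.26, -4.89], 'qd': [0.03, -0.19, -0.09, -0.06, -0.06, 0.0], 'joint_efforts': [0.0, -57.09, -50.19, -0.0, 0.01, 0.0], 'tool_pos': [599.5, 0.06, 230.35], 'tcp_rot': [-179.9, -0.01, 90.0], 'ft_force': [0.36, 0.3, 0.24], 'wrist_torque': [-0.03, -0.01, 0.02], 'grip_force': 0.0, 'finger_gap': 85.81}
[[ 0.     1.    -0.002]
 [ 1.    -0.     0.   ]
 [ 0.    -0.002 -1.   ]]
282.4854653848395 [[0.0, -0.953, -0.304, 77.192], [1.0, 0.0, -0.0, -0.486], [0.0, -0.304, 0.953, -142.181], [0.0, 0.0, 0.0, 1.0]]
```

jog_arm([
  [[-190,-37,0],[0,0,1.41]],
  [[-190,-37,0],[0,0,1.41]],
  [[-190,-37,0],[0,0,1.41]],
  [[-190,-37,0],[0,0,1.41]],
  [[-190,-37,0],[0,0,1.41]],
  [[-190,-37,0],[0,0,1.41]],
  [[-190,-37,0],[0,0,1.41]],
  [[-190,-37,0],[0,0,1.41]],
  [[-190,-37,0],[0,0,1.41]],
  [[-190,-37,0],[0,0,1.41]],
], grip=85)

```text
time: 1.1
tool_pos: [562.7, -189.9, 230.6]
tcp_rot: [-180.0, 0.1, 8.9]
ft_force: [-0.2, -0.2, -0.2]
finger_gap: 85.2
grip_force: 0.0
```

jog_arm([
  [[0,0,0],[0,0,0]],
  [[0,0,0],[0,0,0]],
])

```text
time: 1.3
tool_pos: [562.8, -189.9, 230.9]
tcp_rot: [-180.0, 0.0, 9.3]
ft_force: [-0.8, 0.8, 0.6]
finger_gap: 85.1
grip_force: 0.0
```

```bash
cat >> h.py <<'E'
from scipy.spatial.transform import Rotation as Ro
def tool():
    s=r.sense(); T=np.eye(4); T[:3,:3]=Ro.from_euler("xyz",s["tcp_rot"],degrees=True).as_matrix(); T[:3,3]=s["tool_pos"]; return T,s
def wrist(fn):
    T,s=tool(); im,d=r.snapshot("wrist"); cv2.imwrite("pics/"+fn,im)
    return im,d,pts("wrist",d,T@np.array(r.camera_params("wrist")["tool_from_camera"])),T,s
E
python3 - <<'E'
from h import *
im,d,P,T,s=wrist("w1.png"); np.save("w1.npy",P)
print(s["time"],s["tool_pos"],s["tcp_rot"],s["joint_pos"])
hsv=cv2.cvtColor(im,cv2.COLOR_BGR2HSV); z=P[...,2]
near=np.linalg.norm(P[...,:2]-[575,-188],axis=-1)<110
m=(near&(z>30)&(z<42)).astype(np.uint8); n,l,st,_=cv2.connectedComponentsWithStats(m); k=1+np.argmax(st[1:,4])
q=P[l==k]; print(len(q),np.median(q[:,2]),cv2.minAreaRect(q[:,:2].astype(np.float32)))
q=P[near&(z>10)&(z<27)]; print(len(q),np.percentile(q,[1,50,99],axis=0).round(1).tolist()); 
q=q[q[:,0]>620]; print("eye", len(q),cv2.minAreaRect(q[:,:2].astype(np.float32)), np.median(P[near&(z<8)][:,2]))
E
```

```text
1.3 [ 562.80910901 -189.88053399  230.90486301] [-1.79979952e+02  3.47834769e-02  9.33680763e+00] [-2.35870388e+01  6.59205521e+00  8.62595476e+01 -2.08011883e-03
  8.71884907e+01  5.70762624e+01]
3229 35.82404362978076 ((559.8355712890625, -195.2513885498047), (121.1243667602539, 43.909645080566406), 9.486664772033691)
655 [[502.4, -220.1, 17.3], [645.0, -180.8, 20.4], [663.8, -155.3, 26.6]]
eye 583 ((640.5716552734375, -181.6571502685547), (45.91502380371094, 54.220062255859375), 5.786461353302002) -0.5324944503423126
```

View pics/w1.png

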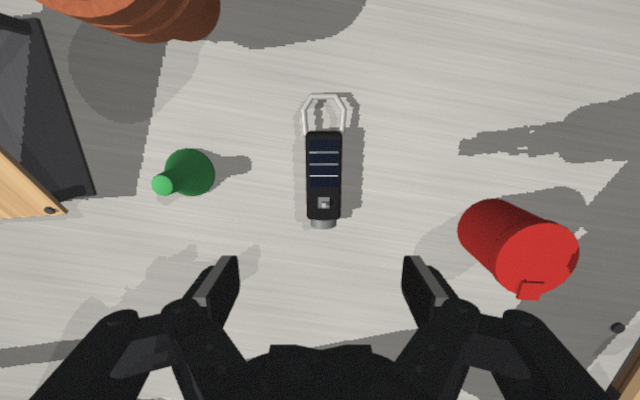

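The wrist view shows the torch along column 323, body from row 130 to 220 and eye at row 95. That puts its centre near (565.5, -194) with yaw 9.4 degrees. I'll go down and grasp it there.

jog_arm([
  [[2,4.5,30],[0,0,0]],
  [[2,4.5,70],[0,0,0]],
  [[2,4.5,110],[0,0,0]],
  [[2,4.5,150],[0,0,0]],
  [[2,4.5,180],[0,0,0]],
  [[2,4.5,200],[0,0,0]],
  [[2,4.5,213],[0,0,0]],
  [[2,4.5,220],[0,0,0]],
  [[2,4.5,225],[0,0,0]],
  [[2,4.5,225],[0,0,0]],
])

```text
time: 2.35
tool_pos: [566.0, -194.3, 6.6]
tcp_rot: [180.0, -0.0, 9.2]
ft_force: [-0.0, 0.6, 0.9]
finger_gap: 84.8
grip_force: 0.0
```

jog_arm([
  [[0,0,0],[0,0,0]],
  [[0,0,0],[0,0,0]],
  [[0,0,0],[0,0,0]],
  [[0,0,0],[0,0,0]],
  [[0,0,0],[0,0,0]],
  [[0,0,0],[0,0,0]],
  [[0,0,0],[0,0,0]],
  [[0,0,0],[0,0,0]],
], grip=30, force=60)

```text
time: 3.15
tool_pos: [566.5, -194.5, 7.4]
tcp_rot: [179.9, -0.1, 9.2]
ft_force: [-0.1, 0.2, 5.6]
finger_gap: 43.2
grip_force: 63.1
```

jog_arm([
  [[0,0,-5],[0,0,0]],
  [[0,0,-20],[0,0,0]],
  [[0,0,-45],[0,0,0]],
  [[0,0,-80],[0,0,0]],
  [[0,0,-120],[0,0,0]],
  [[0,0,-160],[0,0,0]],
  [[0,0,-200],[0,0,0]],
  [[0,0,-230],[0,0,0]],
  [[0,0,-250],[0,0,0]],
  [[0,0,-250],[0,0,0]],
])

```text
time: 4.15
tool_pos: [567.2, -194.7, 261.4]
tcp_rot: [179.8, -0.3, 9.2]
ft_force: [1.0, -0.4, -3.2]
finger_gap: 43.1
grip_force: 62.2
```

```bash
cat >> h.py <<'E'
def frame(o,azi,tilt=28):
    a,t=np.radians([azi,tilt]); B=np.eye(4)
    ux=np.array([np.cos(a)*np.cos(t),np.sin(a)*np.cos(t),np.sin(t)]); uy=np.array([-np.sin(a),np.cos(a),0])
    B[:3,:3]=np.c_[ux,uy,np.cross(ux,uy)]; B[:3,3]=o; return B
def goal(B,eye_in_board,eye_in_tool):
    G=np.eye(4); G[:3,:3]=B[:3,:3]@np.diag([1,-1,-1]); e=B@np.r_[eye_in_board,1]
    G[:3,3]=e[:3]-G[:3,:3]@eye_in_tool; return G
def move(T,G):
    D=np.linalg.inv(T)@G; return D[:3,3].round(1),Ro.from_matrix(D[:3,:3]).as_rotvec().round(3)
E
python3 - <<'E'
from h import *
T,s=tool(); print(s["time"],s["tool_pos"],s["tcp_rot"],s["finger_gap"])
B=frame([572.2,206.9,115.3],13.4)
G=goal(B,[73,0,130],[94,0,-10.6]); print(G.round(2)); print(move(T,G))
im,d,P,T,s=wrist("w2.png"); Q=(P-T[:3,3])@T[:3,:3]
m=(Q[...,2]<10)&(Q[...,2]>-25)&(Q[...,0]>57)&(Q[...,0]<110)&(abs(Q[...,1])<30)
q=Q[m]; print(len(q)); b=q[q[:,0]>88]; print(q.max(0),q.min(0),np.median(b,axis=0), np.percentile(b,[3,97],axis=0))
E
```

```text
4.15 [ 567.23622652 -194.73828152  261.40411026] [179.7735701   -0.34649922   9.21499247] 43.05057964405768
[[ 8.6000e-01  2.3000e-01  4.6000e-01  4.9963e+02]
 [ 2.0000e-01 -9.7000e-01  1.1000e-01  1.8961e+02]
 [ 4.7000e-01  0.0000e+00 -8.8000e-01  2.1087e+02]
 [ 0.0000e+00  0.0000e+00  0.0000e+00  1.0000e+00]]
(array([  -5.5, -390.4,   49. ]), array([ 0.022,  0.483, -0.071]))
4245
[98.1595881  27.88702036 -8.97102016] [ 57.01163589 -27.11475588 -15.50626589] [ 93.45288584   0.43823979 -12.89803907] [[ 88.51879006 -18.08718504 -14.43330799]
 [ 97.78410716  19.05947338 -10.75769103]]
```

jog_arm([
  [[0,-20,0],[0,0.02,0]],
  [[0,-55,0],[0,0.06,-0.01]],
  [[0,-100,0],[0,0.12,-0.02]],
  [[0,-145,0],[0.01,0.18,-0.03]],
  [[0,-190,0],[0.01,0.24,-0.04]],
  [[0,-235,0],[0.01,0.3,-0.05]],
  [[-2,-280,5],[0.02,0.36,-0.06]],
  [[-4,-325,15],[0.02,0.42,-0.07]],
  [[-5,-360,30],[0.02,0.46,-0.07]],
  [[-5,-382,42],[0.02,0.48,-0.07]],
])

```text
time: 5.2
tool_pos: [496.6, 184.0, 210.4]
tcp_rot: [-179.8, -27.4, 13.4]
ft_force: [0.1, 0.5, -2.8]
finger_gap: 43.1
grip_force: 62.3
```

jog_arm([
  [[0,-4,3],[0,0,0]],
  [[0,-8,6],[0,0,0]],
  [[0,-8,6],[0,0,0]],
  [[0,-8,6],[0,0,0]],
])

```text
time: 5.6
tool_pos: [501.0, 189.8, 209.2]
tcp_rot: [-179.8, -27.5, 13.2]
ft_force: [0.6, 0.0, -3.1]
finger_gap: 43.4
grip_force: 62.3
```

Run:
```python
from h import *
im,d,P,T,s=wrist("w3.png"); np.save("w3.npy",P); print(s["time"],s["tool_pos"],s["tcp_rot"],s["finger_gap"])
hsv=cv2.cvtColor(im,cv2.COLOR_BGR2HSV)
B0=frame([572.2,206.9,115.3],13.4); X=(P-B0[:3,3])@B0[:3,:3]
m=(abs(X[...,2])<12)&(abs(X[...,0])<150)&(abs(X[...,1])<95)&(hsv[...,1]>50)&(hsv[...,0]>8)&(hsv[...,0]<28)
q=P[m]
for _ in range(6):
    c=q.mean(0); n=np.linalg.svd(q-c,full_matrices=False)[2][2]; n*=np.sign(n[2]); q=q[abs((q-c)@n)<3]
print(len(q),"tilt",np.degrees(np.arccos(n[2])),"azi",np.degrees(np.arctan2(-n[1],-n[0])), "face z in B0", ((c-B0[:3,3])@B0[:3,:3]))
x=(q-B0[:3,3])@B0[:3,:3]; print(np.percentile(x,[0.5,99.5],axis=0).round(1), cv2.minAreaRect(x[:,:2].astype(np.float32)))
h=(X[...,2]>10)&(X[...,2]<62)&(X[...,0]>45)&(X[...,0]<120)&(abs(X[...,1])<25)&(d>0)
hx=X[h]; print(len(hx))
for a,b in((45,75),(75,92),(92,120)):
    k=hx[(hx[:,0]>a)&(hx[:,0]<b)]
    if len(k): print(a,len(k),np.percentile(k,[2,50,98],axis=0).round(1).tolist())
```

```text
5.6 [500.98968264 189.75735606 209.20157985] [-179.83859569  -27.49992075   13.19780071] 43.3712412916744
22955 tilt 27.992495955685055 azi 13.515896467715326 face z in B0 [52.59079808 -3.01572783  0.48347201]
[[-80.4 -76.1  -1.4]
 [126.4  72.2   2.3]] ((15.900901794433594, -1.9017181396484375), (222.9883575439453, 150.09085083007812), 0.018908923491835594)
998
45 314 [[53.7, -6.0, 51.0], [61.6, -2.1, 53.4], [74.4, 2.1, 55.9]]
75 92 [[75.1, -4.8, 50.6], [89.0, -2.1, 53.2], [91.8, 0.6, 54.7]]
92 592 [[92.8, -9.7, 45.5], [98.1, -2.1, 56.0], [105.0, 5.7, 58.0]]
```

View pics/w3.png

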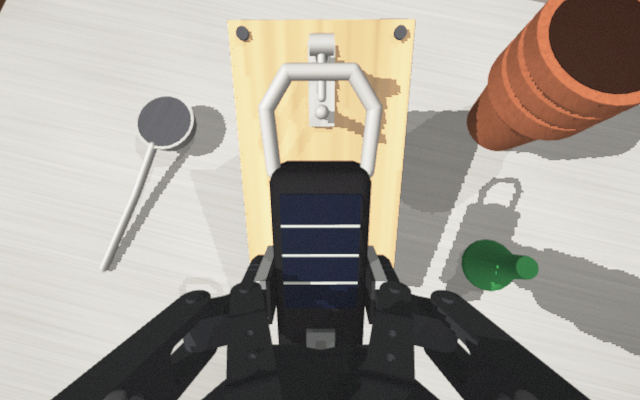

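The hook sits centred inside the eye's outline, with its nose at (321,112) and its gate running up to the hinge at (321,45). Next I refine the board frame and work out the approach.

```bash
cat >> h.py <<'E'
B0=frame([572.2,206.9,115.3],13.45); B=B0.copy(); B[:3,3]=(B0@[-1.7,-2.1,.5,1])[:3]
E_T=np.array([94.4,.4,-10.8])
def rep():
    T,s=tool(); C=np.linalg.inv(B)@T; e=C@np.r_[E_T,1]
    print(s["time"],"eye-in-hook",(e[:3]-[60,0,0]).round(1),"tilt err deg",np.degrees(Ro.from_matrix(C[:3,:3]@np.diag([1,-1,-1])).as_rotvec()).round(2),"F",(s["ft_force"]@B[:3,:3]).round(1),s["finger_gap"]); return T
E
python3 - <<'E'
from h import *
T=rep()
for z in (130,60,18): print(z,move(T,goal(B,[73,0,z],E_T)))
E
```

```text
5.65 eye-in-hook [ 15.9   1.1 127. ] tilt err deg [ 0.04  0.47 -0.24] F [-2.  -0.3 -3.1] 43.13088575654319
130 (array([-2.8,  1.5, -2.2]), array([-0.001,  0.008, -0.004]))
60 (array([-2.2,  1.6, 67.8]), array([-0.001,  0.008, -0.004]))
18 (array([ -1.9,   1.6, 109.8]), array([-0.001,  0.008, -0.004]))
```

jog_arm([
  [[-2.5,1.5,10],[0,0.008,-0.004]],
  [[-2.5,1.5,25],[0,0.008,-0.004]],
  [[-2.3,1.5,40],[0,0.008,-0.004]],
  [[-2.2,1.6,55],[0,0.008,-0.004]],
  [[-2.2,1.6,63],[0,0.008,-0.004]],
  [[-2.2,1.6,66],[0,0.008,-0.004]],
  [[-2.2,1.6,66],[0,0.008,-0.004]],
])

```text
time: 6.35
tool_pos: [528.7, 195.4, 149.4]
tcp_rot: [-179.9, -27.9, 13.5]
ft_force: [0.3, -0.8, -2.8]
finger_gap: 43.2
grip_force: 62.4
```

Run:
```python
from h import *
rep()
im,d,P,T,s=wrist("w4.png")
cv2.imwrite("pics/w4c.png",cv2.resize(im[0:220,200:440],None,fx=2.4,fy=2.4))
im,d=r.snapshot("side"); cv2.imwrite("pics/s4c.png",cv2.resize(im[190:310,210:370],None,fx=4,fy=4))
print(move(tool()[0],goal(B,[73,0,18],E_T)))
```

```text
6.35 eye-in-hook [12.4  0.7 61.4] tilt err deg [0.07 0.05 0.03] F [-1.3 -0.8 -2.5] 43.16059534019791
(array([-0.1,  1. , 44.2]), array([-0.001, -0.001,  0.001]))
```

View pics/w4c.png

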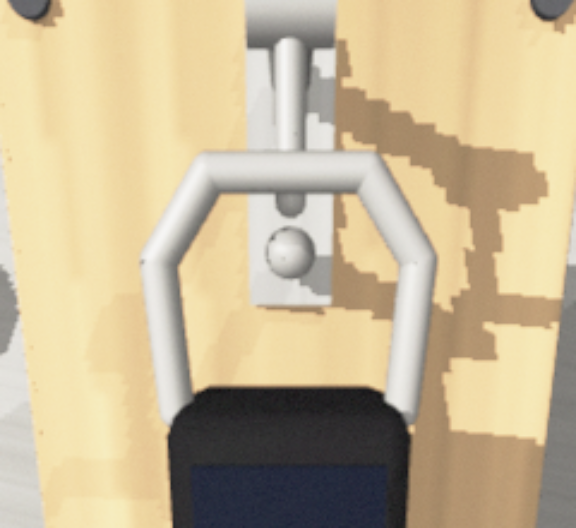

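View pics/s4c.png

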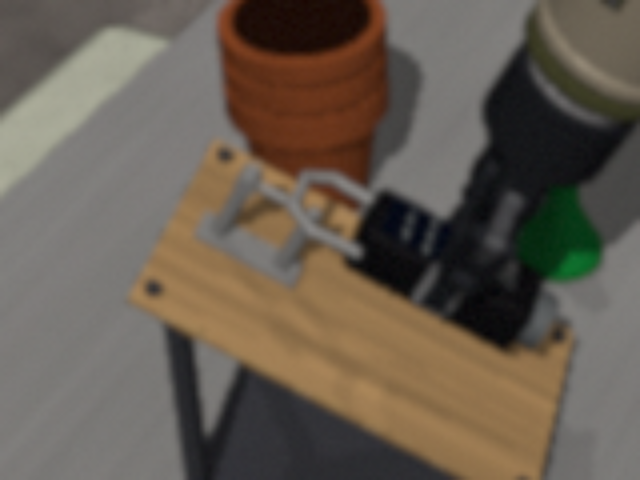

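Seen from above, the eye's bar lies across the gate just beyond the nose post (290,250 in the crop) and is centred on it. I'll push in.

jog_arm([
  [[0,0.5,4],[0,0,0]],
  [[0,0.5,8],[0,0,0]],
  [[0,0.5,12],[0,0,0]],
  [[0,0.5,16],[0,0,0]],
  [[0,0.5,20],[0,0,0]],
  [[0,0.5,24],[0,0,0]],
  [[0,0.5,28],[0,0,0]],
  [[0,0.5,32],[0,0,0]],
  [[0,0.5,36],[0,0,0]],
  [[0,0.5,38],[0,0,0]],
])

```text
time: 7.45
tool_pos: [545.6, 199.4, 114.8]
tcp_rot: [-179.9, -27.9, 13.5]
ft_force: [0.2, 1.0, -2.0]
finger_gap: 43.3
grip_force: 62.5
```

jog_arm([
  [[0,0,1],[0,0,0]],
  [[0,0,2],[0,0,0]],
  [[0,0,3],[0,0,0]],
  [[0,0,4],[0,0,0]],
  [[0,0,4],[0,0,0]],
])

```text
time: 7.95
tool_pos: [547.9, 199.9, 112.3]
tcp_rot: [-179.9, -28.0, 13.5]
ft_force: [-0.2, 0.3, -2.5]
finger_gap: 43.5
grip_force: 62.5
```

Run:
```python
from h import *
rep()
im,d,P,T,s=wrist("w5.png")
a=cv2.resize(im[0:220,200:440],None,fx=1.6,fy=1.6)
im,d=r.snapshot("side"); b=cv2.resize(im[220:290,240:340],None,fx=4,fy=4)
o=np.zeros((max(a.shape[0],b.shape[0]),a.shape[1]+b.shape[1],3),np.uint8); o[:a.shape[0],:a.shape[1]]=a; o[:b.shape[0],a.shape[1]:]=b
cv2.imwrite("pics/c5.png",o)
```

```text
7.95 eye-in-hook [12.4  0.7 19.5] tilt err deg [0.09 0.02 0.06] F [-1.3  0.4 -2.1] 43.49256210107225
```

View pics/c5.png

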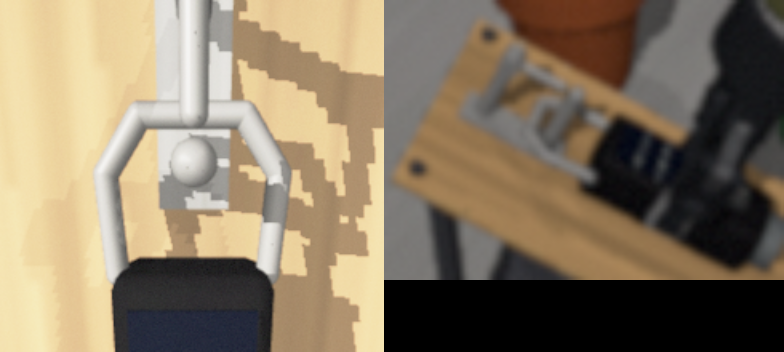

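The gate now lies over the bar and has closed up to the nose post (tip at 193,125, post at 193,160). I'll lower gently until it touches the board.

jog_arm([
  [[0,0,0.5],[0,0,0]],
  [[0,0,1],[0,0,0]],
  [[0,0,1.5],[0,0,0]],
  [[0,0,1.5],[0,0,0]],
])

```text
time: 8.45
tool_pos: [548.4, 200.1, 111.3]
tcp_rot: [-179.9, -28.0, 13.5]
ft_force: [-6.0, -1.5, 2.0]
finger_gap: 43.0
grip_force: 63.2
```

```bash
python3 -c "
from h import *
rep()"
```

```text
8.45 eye-in-hook [12.4  0.7 18.3] tilt err deg [0.09 0.04 0.07] F [-4.5 -0.1  4.7] 43.03887157419196
```

Contact is felt. I'll ease the torch down-slope so the bar comes near the nose post, then open the fingers.

jog_arm([
  [[-1,0,0],[0,0,0]],
  [[-2,0,0],[0,0,0]],
  [[-3,0,0],[0,0,0]],
  [[-3.2,0,0],[0,0,0]],
  [[-3.2,0,0],[0,0,0]],
])

```text
time: 8.95
tool_pos: [546.1, 199.6, 110.1]
tcp_rot: [-179.9, -28.0, 13.5]
ft_force: [0.2, 0.5, 2.4]
finger_gap: 42.7
grip_force: 62.8
```

jog_arm([
  [[0,0,0],[0,0,0]],
  [[0,0,0],[0,0,0]],
  [[0,0,0],[0,0,0]],
  [[0,0,0],[0,0,0]],
  [[0,0,0],[0,0,0]],
  [[0,0,0],[0,0,0]],
  [[0,0,0],[0,0,0]],
  [[0,0,0],[0,0,0]],
], grip=70)

```text
time: 9.75
tool_pos: [545.8, 199.5, 109.5]
tcp_rot: [-179.9, -28.0, 13.5]
ft_force: [0.5, -0.4, 0.1]
finger_gap: 69.8
grip_force: 0.0
```

jog_arm([
  [[0,0,-5],[0,0,0]],
  [[0,0,-15],[0,0,0]],
  [[0,0,-30],[0,0,0]],
  [[0,0,-50],[0,0,0]],
  [[0,0,-75],[0,0,0]],
  [[0,0,-100],[0,0,0]],
  [[0,0,-115],[0,0,0]],
  [[0,0,-120],[0,0,0]],
  [[0,0,-120],[0,0,0]],
])

```text
time: 10.65
tool_pos: [491.4, 186.3, 217.0]
tcp_rot: [-179.9, -28.1, 13.5]
ft_force: [0.6, -0.4, -0.3]
finger_gap: 69.8
grip_force: 0.0
```

Run:
```python
from h import *
im,d,P,T,s=wrist("w6.png"); print(s["time"],s["tool_pos"],s["ft_force"],s["finger_gap"])
X=(P-B[:3,3])@B[:3,:3]-[60,0,0]
m=(X[...,2]>30)&(X[...,2]<42)&(X[...,0]<-15)&(X[...,0]>-160)&(abs(X[...,1])<40)
q=X[m]; c=q.mean(0); n=np.linalg.svd(q-c,full_matrices=False)[2][2]; print("panel",n.round(3),np.median(q[:,2]),cv2.minAreaRect(q[:,:2].astype(np.float32)))
m=(X[...,2]>12)&(X[...,2]<26)&(X[...,0]>-30)&(X[...,0]<30)&(abs(X[...,1])<30); q=X[m]; print("eye",np.percentile(q,[1,99],axis=0).round(1).tolist())
```

```text
10.65 [491.36177234 186.32208299 216.99978283] [ 0.55863492 -0.36908253 -0.32308449] 69.82721958072443
panel [-0.008 -0.002  1.   ] 36.41745059664591 ((-93.54635620117188, 0.3119850158691406), (122.18189239501953, 44.04265213012695), 0.3227216601371765)
eye [[-29.4, -25.7, 17.9], [10.2, 27.1, 22.9]]
```

View pics/w6.png

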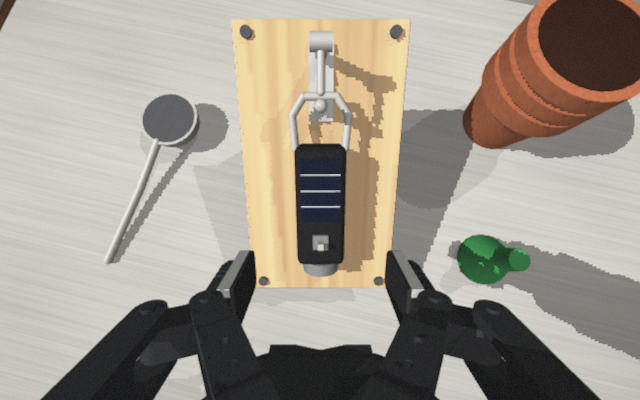

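The torch lies flat on the board with its panel outwards. The nose post (320,105) is inside the eye and the gate is shut over the bar. The arm is clear and the bystanders have not moved.

```bash
python3 -c "
from h import *
print(r.hand_in())"
```

```text
the job is handed in; nothing more can be done
None
```

The torch is hung up to charge: its eye is in the hook behind the shut gate, and it lies flat on the board, panel outwards, about 8 mm up-slope of the nose post by camera; the job was handed in at about 10.7 s, and no verdict came back.

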